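Lift the cassette nest plate off its locating pins into the drip tray

TASK

Take the nest plate that sits on the pin block by its bridge handle, lift it straight up and level until it is clear of both locating pins, then, keeping it level, set it down flat inside the steel drip tray, long side along the tray's long side, and let go. Set it down rather than dropping it, do not drag or lift the pin block along with it, and leave the square spare plate where it is.

Things in the scene. Friction and masses are not known exactly. Their poses are not given: they have to be found in the camera images.
- nest_handle (a point): Grip point: centre of the black handle bar (76 x 14 x 14 mm, along x) bridging the middle of the loose nest plate: aluminium, 140 x 90 x 10 mm, about 0.4 kg, balanced, white cassettes up to 5 mm proud of it. The point is 47 mm above the plate's underside, 37 above its top; x along the long side, z up. 14 mm holes 56 mm either side along x sit over the block's pins; it starts flat there.
- pin_block: Loose grey block 160 x 100 x 25 mm (x, y, z), about 1.4 kg, on the bench, under the nest plate and parallel to it. Two upright steel pins, 10 mm thick, 56 mm either side of the middle along x, stand 34 mm above its top, with 2 mm of play all round in the plate's holes: the plate is clear once raised 34 mm. Origin at the middle of its underside.
- tray_floor (a point): Middle of the upper face of the floor of the fixed, empty, shallow stainless steel drip tray: 198 x 148 mm outside (x, y), 190 x 140 mm inside, floor 4 mm thick, rim 16 mm above the bench (12 mm above this floor). x along its long side, z up.
- spare_handle (a point): Centre of the handle bar of the spare plate, a loose square aluminium plate 95 x 95 x 10 mm without pin holes or cassettes that lies straight on the bench and has the same handle (76 mm along x, 47 mm above its underside). A bystander, not to be moved.
There are look-alikes about, which are no part of the job. There is more than one size of the part that bears tray_floor; the job needs the larger. Leave any red look-alike of the part that bears nest_handle alone.

How it is judged (in metres and radians):
On the way:
1. the nest plate is lifted clear of the pins (raised at least 35 mm), still over the block within 25 mm and level within 10 degrees (z of nest_handle in the frame of pin_block above 0.107 m and horizontal distance between nest_handle and pin_block below 0.025 m and angle between nest_handle's own z axis and vertical below 0.175 rad), for 0.05 s.
At the end, for the whole second after the job is handed in: The nest plate lies at rest flat on the tray's floor (height within 6 mm, tilt under 6 degrees), its middle within 40 mm of the tray's middle, its long side along the tray's within 20 degrees, either way round; the pin block stands upright on the bench (z of nest_handle in the frame of tray_floor between 0.041 and 0.053 m and horizontal distance between nest_handle and tray_floor below 0.04 m and angle between each of nest_handle, pin_block's own z axis and vertical below 0.1 rad and angle between the x axis of nest_handle and the x axis of tray_floor, either way round below 0.35 rad and linear speed of nest_plate below 0.02 m/s); the robot touches nothing.
It fails at once if the nest plate is cocked more than 12 degrees (angle between nest_handle's own z axis and vertical above 0.21 rad).
It fails at once if the pin block is dragged or lifted more than 25 mm (distance of pin_block from where it was at the start of the episode above 0.025 m).
It fails at once if the spare plate is moved more than 20 mm (distance of spare_handle from where it was at the start of the episode above 0.02 m).
It fails at once if the nest plate is dropped (falls out of the fingers faster than 0.55 m/s, that is from more than about 15 mm) (linear speed of nest_plate above 0.55 m/s and contact force between the fingers and nest_plate below 0.5 N).
It also fails if it takes over 45 s, if anything falls off the work surface, if the arm or the gripper's body presses on something with over 40 N, if the wrist force passes 120 N, or if a joint passes its speed limit or range.

ROBOT

A 6-joint arm with a two-finger parallel gripper is mounted at the origin on the work surface. World frame = base frame: x ahead of the robot, y to its left, z up, the work surface at z = 0. Lengths are in m, angles in degrees, forces in N, time in s.
With the tool pointing down it reaches from about 0.375 to 0.9 m from the base axis. Payload 3.1 kg.
Tool frame: the origin (TCP) lies on the centre line of the jaws, within the pads' length; the fingertips stand 14 mm ahead of it and the grasp point (between the pads) lies 5 mm behind it (bot.tips_ahead is the distance from the TCP to the fingertips, in m); z points along the fingers, y is the line along which they close (so a half turn about z gives the same grasp; the last joint's range is limited). The gripper opens to 87 mm and grips with 3 to 60 N. Pads are 19 mm wide; open, the fingers measure 117 mm over their backs; the gripper's body (75 mm by 190 mm) begins 51 mm behind the grasp point.
Start: joints at [53.6, 30.224, 82.088, -0, 67.689, -10.227], TCP at [0.276, 0.561, 0.237] pointing down, gripper open.
Joint ranges: [-176.69, 176.69], [-43.24, 126.21], [12.49, 139.97], [-82, 262], [0, 151.66], [-163.58, 163.58]. Speed limits (degrees/s): [159.86, 159.86, 180, 180, 180, 180].

INTERFACE

Orientations are given as a 3x3 rotation matrix whose columns are the frame's x, y, z axes.
In Python, from rig import bot gives the robot as it stands.
- The arm moves only by the tool play_rows, never from a script. Its argument "moves" is a list that holds one entry, the list of rows, each a list of 6 numbers: the shift along the tool's x, y, z in mm, then the turn, a rotation vector about the tool's x, y, z in rad. A call has 1 to 5 rows; each row shifts and turns the commanded pose from where the row before left it, along the tool's axes as they then stand; what a row does not reach is not made up. A row lasts 1/10 s, in which the tool goes at most 50 mm and 8.59 degrees, less where a joint would pass 70% of its speed; a pose out of reach is approached as far as the arm can. A call with a gripper value outside its range is refused whole. "fingers" is the opening, from -1 (shut) to 1 (fully open), set as the call begins (left out, the last holds). The fingers move at their own pace and stop on an object; the grip force is fixed at half the most. Time passes only in rows, so rows that do not move let the fingers close. It gives the time, the measured TCP pose, the force, the opening and the grip force at its end, in the units of the state.
- bot.read_state(): the state, without advancing time (a new reading comes with each control period).
- bot.capture(name): name is "side" or "top" or "wrist"; returns a dict with "image" (480x640x3 uint8, blue, green, red), "fx", "fy", "cx", "cy" (pixels), "distortion" ([k1, k2, p1, p2, k3] as OpenCV has them; the pictures are not rectified), "R" (3x3) and "t" (3): a world point X has camera coordinates R X + t. Camera axes: x right, y down, z forward; pixel columns grow to the right and rows downward; lengths in m; the calibration is good to about 2 mm. A picture is of the moment at which its call begins. There is no depth.
- bot.hand_in(): hands the job in; it is judged then, once.
Trained networks look in a picture, given as the dict that the camera call returned (one of the last four; its "shot" number tells which), for a name from the list of things; names that differ only in an ending like _2 or _b are one class to them, and where a whole thing is asked for, a point or a joint stands for the part that bears it (a point fixed in the world has none). Each returns a list of dicts, best first, with "confidence" (0 to 1); they miss things now and then, are a little off and sometimes report something else, mostly with a low value. They report only what shows in the picture. A call takes as long as a camera call. They do not tell look-alikes from the thing itself.
- bot.search_frame(picture, query): "centre" ([column, row] in pixels, amid what is visible of it).
- bot.silhouettes(picture, query): "pixels" (480x640 bool, what is visible of it) and "centre" ([column, row] in pixels, amid what is visible of it).
- bot.pinpoint(picture, query): "centre" ([column, row] in pixels: a listed point, or the origin of a listed thing).
The state is a dict: "time_s": time; "joint_positions": joint angles; "qvel": joint speeds; "tau": joint torques, N m; "position": TCP position; "tcp_rot": TCP orientation; "force": force on the tool from outside, world axes, zero at the start; "moment": the same for the moment, N m; "opening": opening from 0.0 (shut) to 1.0 (fully open); "grasp_force": force on a finger pad.
Only numpy, scipy, OpenCV 4.12 (cv2) and the standard library are available. Lean on these libraries where they do the work, as an engineer would, in place of code of your own. Each camera call takes 0.05 s, during which the arm holds its last target. There are 200 camera calls.

## Working session

There is one attempt and no reset: what is moved stays moved. The work goes in short steps, Python scripts to look and compute and a tool call to move; the robot and the scene stay as the last step left them, time stands still between calls to the robot, and variables do not carry over. Pictures are saved under pics/ and viewed, at most 10 in all, crops included, and the job is handed in when it is done.

Besides the shell and the picture viewer there is one more tool, called after "Emit:" as name(argument=value, ...), one argument or row to a line, values as JSON. play_rows: Moves the arm, as the interface text tells. Its arguments: {"type":"object","properties":{"moves":{"type":"array","items":{"type":"array","items":{"type":"array","items":{"type":"number"}}}},"fingers":{"type":"number"}},"required":["moves"]}

```bash
mkdir -p pics; cat > h.py <<'E'
import numpy as np, cv2
from rig import bot
def K(c): return np.array([[c['fx'],0,c['cx']],[0,c['fy'],c['cy']],[0,0,1]],float)
def ray(c,px):
    u=cv2.undistortPoints(np.array([[px]],float),K(c),np.array(c['distortion'],float))[0,0]
    R=np.array(c['R']);t=np.array(c['t']);d=R.T@np.array([u[0],u[1],1]);return -R.T@t,d/np.linalg.norm(d)
def at_z(c,px,z):
    o,d=ray(c,px);return o+d*(z-o[2])/d[2]
def tri(rays):
    A=sum(np.eye(3)-np.outer(d,d) for o,d in rays);b=sum((np.eye(3)-np.outer(d,d))@o for o,d in rays)
    X=np.linalg.solve(A,b);return X,[np.linalg.norm(np.cross(X-o,d)) for o,d in rays]
def proj(c,X):
    return cv2.projectPoints(np.array(X,float).reshape(-1,3),cv2.Rodrigues(np.array(c['R']))[0],np.array(c['t'],float),K(c),np.array(c['distortion'],float))[0][:,0]
E
python3 - <<'E'
from h import *
np.set_printoptions(precision=3,suppress=True)
S={n:bot.capture(n) for n in('top','side','wrist')}
for n,c in S.items():
    cv2.imwrite(f'pics/{n}0.png',c['image'])
    print(n,'cam at',ray(c,[320,240])[0])
    for q,z in(('nest_handle',.072),('spare_handle',.047),('tray_floor',.004),('pin_block',0)):
        for r in bot.pinpoint(c,q)[:4]: print(n,q,round(r['confidence'],2),np.array(r['centre']),at_z(c,r['centre'],z))
E
```

```text
top cam at [ 0.536 -0.032  1.   ]
top nest_handle 0.9 [317.7 301.9] [ 0.475 -0.01   0.072]
top nest_handle 0.68 [286.8 181.6] [0.689 0.049 0.072]
top spare_handle 0.67 [159.2 303.6] [0.463 0.284 0.047]
top tray_floor 0.58 [497.3 141.2] [ 0.788 -0.355  0.004]
top tray_floor 0.56 [459.1 269.9] [ 0.536 -0.278  0.004]
side cam at [0.23  0.412 0.718]
side nest_handle 0.98 [367. 286.] [ 0.476 -0.008  0.072]
side nest_handle 0.82 [248.  256.4] [0.667 0.068 0.072]
side spare_handle 0.96 [242.8 438.1] [0.467 0.284 0.047]
side tray_floor 0.91 [342.8 146.4] [ 0.778 -0.342  0.004]
side tray_floor 0.86 [417.9 207. ] [ 0.538 -0.28   0.004]
wrist cam at [0.21  0.592 0.384]
```

```bash
python3 -c "
import cv2,numpy as np
a=[cv2.imread(f'pics/{n}0.png') for n in('top','side','wrist')]
print([i.shape for i in a])"
```

```text
[(480, 640, 3), (480, 640, 3), (480, 640, 3)]
```

View pics/top0.png

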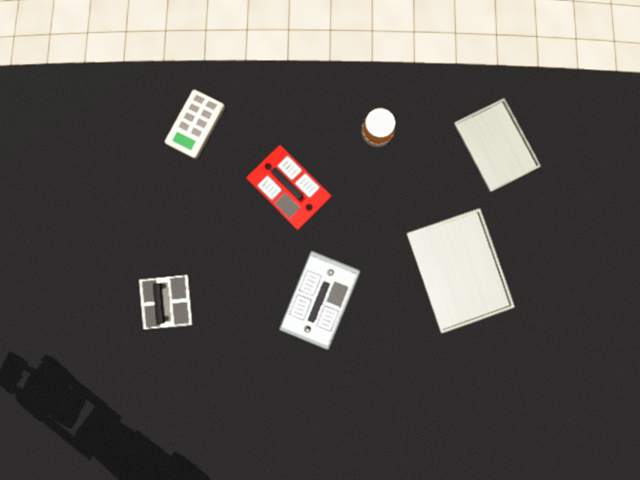

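View pics/side0.png

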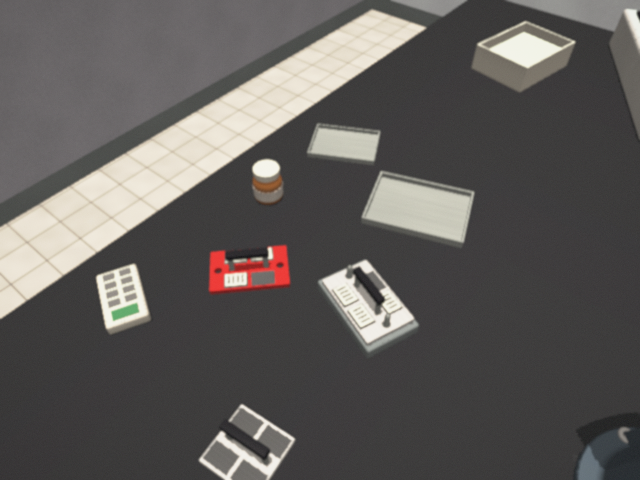

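The top view shows the white nest plate at (318,302), the larger tray at (460,270), the red look-alike at (288,187) and the spare plate at (165,302). The side view agrees: nest handle (367,286), larger tray (418,207). Next I'll triangulate and get the yaws.

```bash
python3 - <<'E'
from h import *
np.set_printoptions(precision=4,suppress=True)
T=bot.capture('top');Sd=bot.capture('side')
def near(c,q,X): 
    p=proj(c,X)[0];return min(bot.pinpoint(c,q),key=lambda r:np.linalg.norm(np.array(r['centre'])-p))['centre']
for q,X in(('nest_handle',[.475,-.01,.072]),('tray_floor',[.537,-.279,.004]),('spare_handle',[.465,.284,.047])):
    print(q,tri([ray(c,near(c,q,X)) for c in(T,Sd)]))
for q,X,z in(('nest_handle',[.475,-.01,.037],.037),('tray_floor',[.537,-.279,.004],.016),('pin_block',[.475,-.01,.02],.025)):
  for c in(T,Sd):
    rs=bot.silhouettes(c,q)
    if not rs: print(q,'none');continue
    p=proj(c,X)[0];r=min(rs,key=lambda r:np.linalg.norm(np.array(r['centre'])-p))
    cs,_=cv2.findContours(r['pixels'].astype(np.uint8),0,2);k=max(cs,key=cv2.contourArea)[:,0]
    W=np.array([at_z(c,x,z)[:2] for x in k.astype(float)])
    rc=cv2.minAreaRect((W*1000).astype(np.float32));b=cv2.boxPoints(rc)
    e=max(b[1]-b[0],b[2]-b[1],key=np.linalg.norm)
    print(q,r['confidence'],np.array(rc[0]),rc[1],'long yaw',np.degrees(np.arctan2(e[1],e[0]))%180)
# dark handle axis in top
for c,b in((T,(285,345,270,335)),(Sd,(345,395,262,310))):
    g=c['image'][b[2]:b[3],b[0]:b[1]].max(2)<60
    n,l,s,ce=cv2.connectedComponentsWithStats(g.astype(np.uint8))
    i=min(range(1,n),key=lambda i:np.linalg.norm(ce[i]+[b[0],b[2]]-proj(c,[.475,-.01,.072])[0]) if s[i,4]>60 else 1e9)
    ys,xs=np.where(l==i);W=np.array([at_z(c,[x+b[0],y+b[2]],.072)[:2] for x,y in zip(xs,ys)])*1000
    u,sv,v=np.linalg.svd(W-W.mean(0));pr=(W-W.mean(0))@v[0]
    print('handle',W.mean(0),len(W),np.ptp(pr),np.degrees(np.arctan2(v[0,1],v[0,0]))%180)
s=bot.read_state();print(s['tcp_rot'],s['position'],s['time_s'],s['opening'])
E
```

```text
nest_handle (array([ 0.4773, -0.0068,  0.0733]), [np.float64(0.0012031814734656072), np.float64(0.0012031814734656519)])
tray_floor (array([ 0.5368, -0.284 , -0.0037]), [np.float64(0.0013125651061393583), np.float64(0.0013125651061392301)])
spare_handle (array([0.4625, 0.283 , 0.0517]), [np.float64(0.0021617012464590444), np.float64(0.002161701246459177)])
nest_handle 0.82 [476.683  -10.1123] (89.05915069580078, 140.29576110839844) long yaw 159.465
nest_handle 0.95 [474.5295  -7.7441] (93.31426239013672, 142.9201202392578) long yaw 159.04712
tray_floor 0.92 [ 535.286  -276.2662] (197.3406982421875, 150.90977478027344) long yaw 19.655464
tray_floor 0.68 [ 532.8987 -269.6492] (197.76132202148438, 163.02281188964844) long yaw 20.166798
pin_block 0.93 [530.2023 -48.2071] (116.55134582519531, 59.69852066040039) long yaw 35.825066
pin_block 0.72 [464.1879  32.1271] (183.275634765625, 94.99560546875) long yaw 12.006938
handle [506.9996  39.0942] 363 73.78002945490734 167.79819418550568
handle [474.9735 -10.3373] 345 77.34347906175027 158.370974280017
[[-0.8975  0.4411 -0.    ]
 [ 0.4411  0.8975 -0.    ]
 [ 0.     -0.0001 -1.    ]] [0.2756 0.5609 0.2365] 1.45 1.001014774808386
```

Emit:
play_rows(
  moves=[
    [[-33,-32.5,0,0,0,0],[-33,-32.5,0,0,0,0],[-33,-32.5,0,0,0,0],[-33,-32.5,0,0,0,0],[-33,-32.5,0,0,0,0]],
  ],
  fingers=1,
)

```text
time_s: 1.95
position: [0.3524, 0.3408, 0.2368]
tcp_rot: [[-0.898, 0.44, 0.001], [0.44, 0.898, 0.0], [-0.001, 0.001, -1.0]]
force: [0.4, -1.2, -0.1]
opening: 1.001
grasp_force: 0.0
```

Emit:
play_rows(
  moves=[
    [[-33,-32.5,0,0,0,0],[-33,-32.5,0,0,0,0],[-33,-32.5,0,0,0,0],[-33,-32.5,0,0,0,0],[-33,-32.5,0,0,0,0]],
  ],
)

```text
time_s: 2.45
position: [0.429, 0.1219, 0.2369]
tcp_rot: [[-0.898, 0.441, 0.001], [0.441, 0.898, 0.0], [-0.001, 0.001, -1.0]]
force: [0.8, 0.7, 0.4]
opening: 0.999
grasp_force: 0.0
```

Emit:
play_rows(
  moves=[
    [[-33,-32.5,0,0,0,0],[-33,-32.5,0,0,0,0],[-35,-33,0,0,0,0],[0,0,0,0,0,-0.094],[0,0,0,0,0,0]],
  ],
)

```text
time_s: 2.95
position: [0.4763, -0.0104, 0.2366]
tcp_rot: [[-0.934, 0.358, 0.0], [0.358, 0.934, 0.0], [-0.0, 0.0, -1.0]]
force: [0.3, 0.8, -0.1]
opening: 0.998
grasp_force: 0.0
```

```bash
cat > w.py <<'E'
from h import *
import sys
np.set_printoptions(precision=4,suppress=True)
s=bot.read_state();print(s['time_s'],s['position'],s['tcp_rot'],s['joint_positions'],s['force'])
c=bot.capture('wrist');cv2.imwrite(f'pics/{sys.argv[1]}.png',c['image']);print('cam',ray(c,[320,240])[0])
for q,z in(('nest_handle',.072),('tray_floor',.004),('pin_block',0)):
    for r in bot.pinpoint(c,q): print(q,r['confidence'],r['centre'],at_z(c,r['centre'],z))
E
python3 w.py w1
```

```text
2.95 [ 0.4763 -0.0104  0.2366] [[-0.9337  0.3581  0.0002]
 [ 0.3581  0.9337  0.0001]
 [-0.0001  0.0002 -1.    ]] [-14.7267  18.8271 102.831    0.0113  58.3326 -83.7519] [ 0.2815  0.8149 -0.0663]
cam [0.4087 0.0151 0.3845]
nest_handle 0.96 [316.9, 232.5] [ 0.4786 -0.0153  0.072 ]
nest_handle 0.94 [441.0, 383.0] [0.6706 0.0457 0.072 ]
```

View pics/w1.png

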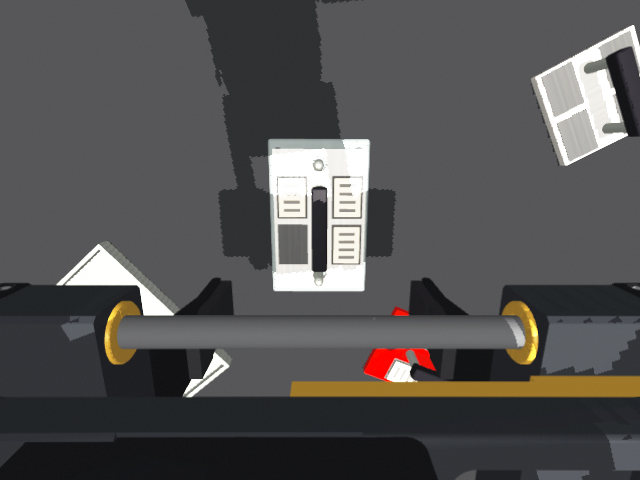

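The wrist view shows the nest plate centred at (319,215). Its handle runs vertically along column 319, rows 187–272, in line with the tool x axis. Now I'll refine the handle axis.

```bash
python3 - <<'E'
from h import *
np.set_printoptions(precision=4,suppress=True)
s=bot.read_state();P=np.array(s['position']);R=np.array(s['tcp_rot'])
C={n:bot.capture(n) for n in('top','side','wrist')}
X0=[.477,-.010,.072];rays=[]
for n,c in C.items():
    p=proj(c,X0)[0]
    rs=[r for r in bot.pinpoint(c,'nest_handle') if np.linalg.norm(np.array(r['centre'])-p)<15]
    if rs: rays.append(ray(c,rs[0]['centre']));print(n,rs[0]['centre'],p)
X,e=tri(rays);print(X,e,'tool frame',R.T@(X-P)*1000)
c=C['wrist'];g=(c['image'].max(2)<45)
g[:, :300]=0;g[:,340:]=0;g[:180]=0;g[278:]=0
n,l,st,ce=cv2.connectedComponentsWithStats(g.astype(np.uint8));i=1+st[1:,4].argmax();ys,xs=np.where(l==i)
for y in(195,210,225,240,255,268):
    x=xs[ys==y]
    if len(x): print(y,x.min(),x.max(),R.T@(at_z(c,[(x.min()+x.max())/2,y],.079)-P)*1000)
print(st[i])
E
```

```text
top [313.9, 302.3] [317.6076 300.9234]
side [365.8, 284.9] [367.2126 285.1773]
wrist [314.9, 233.2] [319.4001 230.7727]
[ 0.4761 -0.0078  0.0778] [np.float64(0.004327226196220388), np.float64(0.002428765785845756), np.float64(0.006161391232573312)] tool frame [ -0.8767   0.3067 158.739 ]
210 310 324 [ 17.6073  -3.4703 157.5306]
225 310 323 [  4.3398  -3.934  157.5218]
240 310 323 [ -9.2353  -3.966  157.5127]
255 310 323 [-23.1289  -3.9987 157.5035]
268 310 323 [-35.4358  -4.0277 157.4953]
[310 201  15  72 932]
```

Emit:
play_rows(
  moves=[
    [[0,-2,25,0,0,0],[0,0,25,0,0,0],[0,0,25,0,0,0],[0,0,25,0,0,0],[0,0,0,0,0,0]],
  ],
)

```text
time_s: 3.95
position: [0.473, -0.01, 0.1342]
tcp_rot: [[-0.935, 0.355, -0.007], [0.355, 0.935, 0.002], [0.007, -0.001, -1.0]]
force: [-0.1, -0.2, 0.9]
opening: 0.998
grasp_force: 0.0
```

```bash
python3 w.py w2; python3 - <<'E'
from h import *
np.set_printoptions(precision=4,suppress=True)
s=bot.read_state();P=np.array(s['position']);R=np.array(s['tcp_rot'])
c=bot.capture('wrist')
for z in(-20,0,40,80): print(z,proj(c,P+R@[0,0,z/1000]),c['fx'])
im=c['image'].max(2)
for y in range(130,300,20): print(y,im[y,296:346:2])
E
```

```text
3.95 [ 0.473  -0.01    0.1342] [[-0.9349  0.3548 -0.0065]
 [ 0.3548  0.9349  0.0017]
 [ 0.0067 -0.0007 -1.    ]] [-14.7813  28.4843 108.8624  -0.0027  43.0387 -83.9967] [-0.1443 -0.1796  0.9171]
cam [0.4063 0.015  0.2826]
nest_handle 0.86 [318.8, 275.5] [ 0.4782 -0.0137  0.072 ]
-20 [[321.6795 332.7159]] 357.31438118467094
0 [[321.5589 310.3153]] 357.31438118467094
40 [[321.3873 278.449 ]] 357.31438118467094
80 [[321.2712 256.8673]] 357.31438118467094
130 [53 54 53 53 54 53 53 55 53 53 54 53 53 54 53 53 54 53 54 52 54 53 53 54
 53]
150 [248 238 239 240 239 239 238 237 239 237 236 240 235 237 240 237 236 239
 238 237 236 236 222 222 224]
170 [248 249 249 250 250 249 240 185 156 162 177 172 163 152 132 172 180 222
 247 248 248 248 249 248 249]
190 [175 162 199 204 248 255 255 255 255 255 255 255 255 255 255 255 255 255
 255 255 255 117 112 140 139]
210 [254 252 155 148 249 248 134  79  87  84  84  84  84  83  86  87  44  55
 251 247 236 163 242 253 253]
230 [253 252 175 107 248 248 126  41  46  46  46  45  44  43  43  43  41  33
 246 247 204 106 247 253 253]
250 [246 248 247 247 248 248 127  41  44  43  43  43  43  43  43  43  39  72
 246 247 247 247 247 249 248]
270 [109 107 109 109 243 247 168  40  44  42  43  42  43  42  41  41  40 125
 246 247 143 167 252 252 252]
290 [109 107 107 107 236 245 161  40  43  41  43  42  40  41  41  42  36 179
 246 246 120 231 252 252 252]
```

View pics/w2.png

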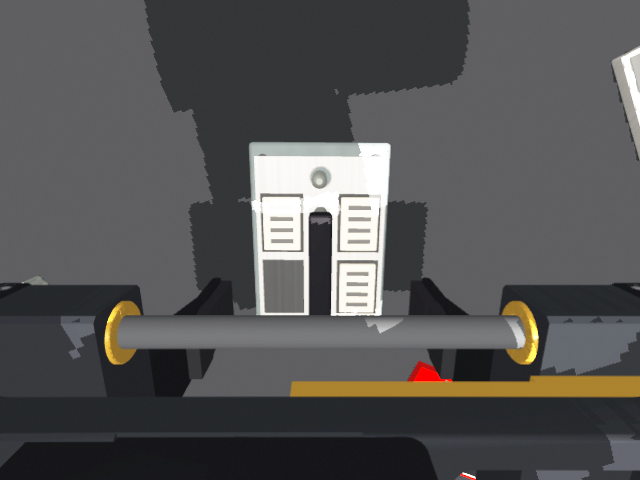

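Emit:
play_rows(
  moves=[
    [[0,0,15,0,0,0],[0,0,15,0,0,0],[0,0,5,0,0,0],[0,0,0,0,0,0],[0,0,0,0,0,0]],
  ],
)

```text
time_s: 4.7
position: [0.4757, -0.0108, 0.1023]
tcp_rot: [[-0.935, 0.355, 0.001], [0.355, 0.935, -0.0], [-0.001, 0.0, -1.0]]
force: [0.2, 0.3, 0.9]
opening: 1.001
grasp_force: 0.0
```

```bash
python3 - <<'E'
from h import *
np.set_printoptions(precision=4,suppress=True)
s=bot.read_state();P=np.array(s['position']);R=np.array(s['tcp_rot']);print(P,R)
c=bot.capture('wrist');cv2.imwrite('pics/w3.png',c['image'])
im=c['image'].max(2)
for y in range(236,310,12):
    d=np.where(im[y,290:350]<95)[0]+290
    if len(d): print(y,d.min(),d.max(),R.T@(at_z(c,[(d.min()+d.max())/2,y],.079)-P)*1000)
E
```

```text
[ 0.4757 -0.0108  0.1023] [[-0.9349  0.3548  0.0014]
 [ 0.3548  0.9349 -0.0004]
 [-0.0014  0.0002 -1.    ]]
236 306 332 [28.8055 -1.2515 23.2503]
248 306 332 [22.6286 -1.2599 23.2592]
260 307 332 [16.3346 -1.0167 23.2682]
272 307 332 [ 9.9205 -1.023  23.2775]
284 307 332 [ 3.3829 -1.0294 23.2869]
296 307 331 [-3.2816 -1.2951 23.2964]
308 307 331 [-10.0767  -1.3043  23.3062]
```

View pics/w3.png

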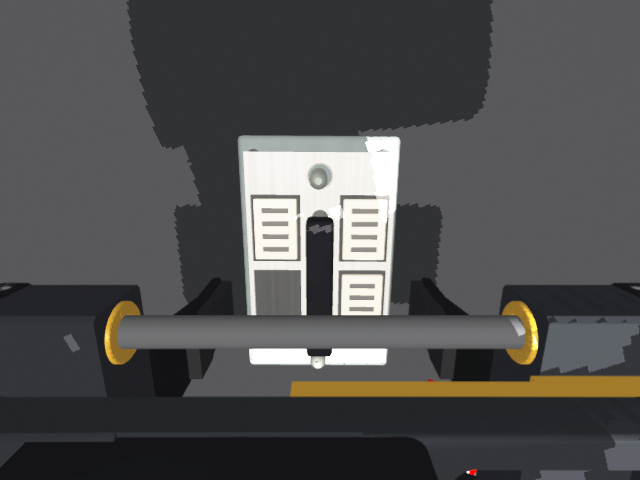

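The handle spans rows 217–356 with its axis at column 319.5. It is centred along the tool and 1 mm off across it. I'll correct that, descend and close.

Emit:
play_rows(
  moves=[
    [[0,-1,12,0,0,0],[0,0,13,0,0,0],[0,0,10,0,0,0],[0,0,0,0,0,0],[0,0,0,0,0,0]],
  ],
)

```text
time_s: 5.25
position: [0.4749, -0.0116, 0.0667]
tcp_rot: [[-0.935, 0.355, 0.0], [0.355, 0.935, -0.0], [-0.0, -0.0, -1.0]]
force: [0.5, -0.6, -0.6]
opening: 0.999
grasp_force: 0.0
```

Emit:
play_rows(
  moves=[
    [[0,0,0,0,0,0],[0,0,0,0,0,0],[0,0,0,0,0,0],[0,0,0,0,0,0],[0,0,0,0,0,0]],
  ],
  fingers=-1,
)

```text
time_s: 5.75
position: [0.4749, -0.0116, 0.0667]
tcp_rot: [[-0.935, 0.355, 0.0], [0.355, 0.935, -0.0], [-0.0, 0.0, -1.0]]
force: [0.3, -0.8, 0.3]
opening: 0.628
grasp_force: 0.0
```

Emit:
play_rows(
  moves=[
    [[0,0,0,0,0,0],[0,0,0,0,0,0],[0,0,0,0,0,0]],
  ],
)

```text
time_s: 6.05
position: [0.4748, -0.0116, 0.0665]
tcp_rot: [[-0.935, 0.355, -0.0], [0.355, 0.935, -0.0], [0.0, -0.0, -1.0]]
force: [0.2, -0.1, 0.1]
opening: 0.355
grasp_force: 0.0
```

Emit:
play_rows(
  moves=[
    [[0,0,0,0,0,0],[0,0,0,0,0,0],[0,0,0,0,0,0],[0,0,0,0,0,0],[0,0,0,0,0,0]],
  ],
)

```text
time_s: 6.55
position: [0.4748, -0.0116, 0.0665]
tcp_rot: [[-0.935, 0.355, 0.0], [0.355, 0.935, 0.0], [0.0, 0.0, -1.0]]
force: [0.5, 0.4, -0.5]
opening: 0.161
grasp_force: 30.0
```

Emit:
play_rows(
  moves=[
    [[0,0,-3,0,0,0],[0,0,-4,0,0,0],[0,0,-4,0,0,0],[0,0,-4,0,0,0],[0,0,0,0,0,0]],
  ],
)

```text
time_s: 7.05
position: [0.4751, -0.0117, 0.0821]
tcp_rot: [[-0.935, 0.355, 0.001], [0.355, 0.935, -0.0], [-0.001, 0.0, -1.0]]
force: [-0.4, 0.7, -4.4]
opening: 0.159
grasp_force: 30.0
```

Emit:
play_rows(
  moves=[
    [[0,0,-5,0,0,0],[0,0,-6,0,0,0],[0,0,-6,0,0,0],[0,0,-6,0,0,0],[0,0,-6,0,0,0]],
  ],
)

```text
time_s: 7.55
position: [0.4748, -0.0116, 0.1112]
tcp_rot: [[-0.935, 0.355, 0.0], [0.355, 0.935, -0.0], [-0.0, 0.0, -1.0]]
force: [0.5, 0.1, -5.7]
opening: 0.158
grasp_force: 30.0
```

Emit:
play_rows(
  moves=[
    [[0,0,-8,0,0,0],[0,0,-8,0,0,0],[0,0,-8,0,0,0],[0,0,0,0,0,0],[0,0,0,0,0,0]],
  ],
)

```text
time_s: 8.05
position: [0.4749, -0.0116, 0.1348]
tcp_rot: [[-0.935, 0.355, 0.001], [0.355, 0.935, -0.0], [-0.001, 0.0, -1.0]]
force: [-0.6, -0.2, -5.0]
opening: 0.156
grasp_force: 30.0
```

```bash
python3 - <<'E'
from h import *
c=bot.capture('side');cv2.imwrite('pics/s2.png',c['image'][120:420,180:580]);print(bot.read_state()['force'],bot.read_state()['moment'])
E
```

```text
[-0.37679064  0.56760041 -4.93808323] [-0.03436241 -0.02913411 -0.02201443]
```

View pics/s2.png

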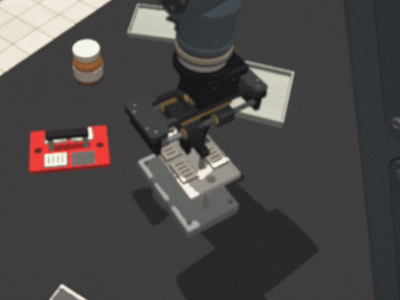

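The plate is raised level in the gripper (crop 200,165), and the block has stayed in place below it. Carrying it to the tray.

Emit:
play_rows(
  moves=[
    [[-7.6,-11.4,0,0,0,0],[-15.2,-22.8,0,0,0,0],[-15.2,-22.8,0,0,0,0],[-15.2,-22.8,0,0,0,0],[-15.2,-22.8,0,0,0,0]],
  ],
)

```text
time_s: 8.6
position: [0.5024, -0.1339, 0.134]
tcp_rot: [[-0.935, 0.355, -0.001], [0.355, 0.935, -0.0], [0.001, -0.0, -1.0]]
force: [0.2, 0.1, -4.7]
opening: 0.157
grasp_force: 30.0
```

Emit:
play_rows(
  moves=[
    [[-15.2,-22.8,0,0,0,0],[-15.2,-22.8,0,0,0,0],[-15.2,-22.8,0,0,0,0],[-15.2,-22.8,0,0,0,0],[-15.2,-22.8,0,0,0,0]],
  ],
)

```text
time_s: 9.1
position: [0.5325, -0.2675, 0.1337]
tcp_rot: [[-0.935, 0.355, -0.001], [0.355, 0.935, 0.0], [0.001, 0.0, -1.0]]
force: [1.0, -0.4, -5.1]
opening: 0.157
grasp_force: 30.0
```

Emit:
play_rows(
  moves=[
    [[-7.6,-11.4,0,0,0,0],[0,0,0,0,0,-0.05],[0,0,0,0,0,-0.1],[0,0,0,0,0,-0.13],[0,0,0,0,0,-0.13]],
  ],
)

```text
time_s: 9.6
position: [0.5352, -0.2784, 0.1338]
tcp_rot: [[-0.999, -0.052, -0.002], [-0.052, 0.999, 0.002], [0.002, 0.002, -1.0]]
force: [0.4, 0.2, -4.8]
opening: 0.155
grasp_force: 30.0
```

Emit:
play_rows(
  moves=[
    [[0,0,0,0,0,-0.13],[0,0,0,0,0,-0.1],[0,0,0,0,0,-0.06],[0,0,0,0,0,0],[0,0,0,0,0,0]],
  ],
)

```text
time_s: 10.1
position: [0.5355, -0.2785, 0.1341]
tcp_rot: [[-0.944, -0.33, -0.001], [-0.33, 0.944, 0.001], [0.001, 0.001, -1.0]]
force: [0.1, -0.3, -4.9]
opening: 0.154
grasp_force: 30.0
```

```bash
python3 - <<'E'
from h import *
np.set_printoptions(precision=4,suppress=True)
s=bot.read_state();print(s['position'],s['tcp_rot'],s['joint_positions'],s['force'])
T=bot.capture('top');c=bot.capture('wrist');d=bot.capture('side')
cv2.imwrite('pics/m1.png',cv2.resize(np.hstack([T['image'][150:390,330:590],c['image'][:,:520][::2,::2],d['image'][60:300,300:560]]),None,fx=1.0,fy=1.0))
for n,k in(('top',T),('side',d)):
    for r in bot.pinpoint(k,'nest_handle'): print(n,r['confidence'],at_z(k,r['centre'],.14))
    for r in bot.pinpoint(k,'pin_block'): print(n,'block',r['confidence'],at_z(k,r['centre'],0))
E
```

```text
[ 0.5355 -0.2785  0.1341] [[-0.9441 -0.3296 -0.0011]
 [-0.3296  0.9441  0.0009]
 [ 0.0007  0.0013 -1.    ]] [ -38.0726   36.0412   90.3261    0.0035   53.7162 -147.3209] [ 0.1387 -0.28   -4.9198]
top 0.71 [0.6761 0.0447 0.14  ]
top block 0.58 [ 0.474  -0.0117  0.    ]
side 0.76 [ 0.5363 -0.2747  0.14  ]
side 0.56 [0.625  0.1088 0.14  ]
side block 0.75 [ 0.4747 -0.0157  0.    ]
```

View pics/m1.png

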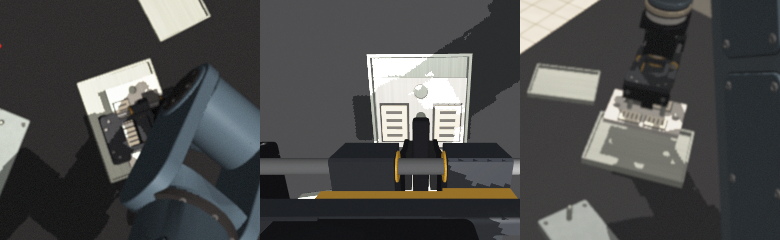

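The plate sits over the tray with its edges parallel; in the wrist panel both are centred near column 420. Lowering.

Emit:
play_rows(
  moves=[
    [[0,0,10,0,0,0],[0,0,20,0,0,0],[0,0,20,0,0,0],[0,0,20,0,0,0],[0,0,8,0,0,0]],
  ],
)

```text
time_s: 10.95
position: [0.5347, -0.2778, 0.054]
tcp_rot: [[-0.944, -0.331, -0.003], [-0.331, 0.944, 0.003], [0.002, 0.004, -1.0]]
force: [-0.5, 0.2, -5.0]
opening: 0.158
grasp_force: 30.0
```

Emit:
play_rows(
  moves=[
    [[0,0,1,0,0,0],[0,0,1,0,0,0],[0,0,1,0,0,0],[0,0,1,0,0,0],[0,0,1,0,0,0]],
  ],
)

```text
time_s: 11.45
position: [0.5364, -0.279, 0.0522]
tcp_rot: [[-0.944, -0.331, 0.001], [-0.331, 0.944, -0.001], [-0.001, -0.001, -1.0]]
force: [-0.3, -0.8, -4.3]
opening: 0.158
grasp_force: 30.0
```

Emit:
play_rows(
  moves=[
    [[0,0,1,0,0,0],[0,0,1,0,0,0],[0,0,1,0,0,0],[0,0,0,0,0,0],[0,0,0,0,0,0]],
  ],
)

```text
time_s: 11.95
position: [0.536, -0.2787, 0.0485]
tcp_rot: [[-0.944, -0.331, -0.0], [-0.331, 0.944, 0.0], [0.0, 0.0, -1.0]]
force: [0.1, 0.4, -5.7]
opening: 0.156
grasp_force: 30.0
```

Emit:
play_rows(
  moves=[
    [[0,0,1,0,0,0],[0,0,1,0,0,0],[0,0,0,0,0,0],[0,0,0,0,0,0]],
  ],
)

```text
time_s: 12.35
position: [0.536, -0.2787, 0.0465]
tcp_rot: [[-0.944, -0.331, -0.0], [-0.331, 0.944, 0.0], [0.0, 0.0, -1.0]]
force: [0.1, 0.2, -5.3]
opening: 0.158
grasp_force: 30.0
```

Emit:
play_rows(
  moves=[
    [[0,0,1,0,0,0],[0,0,0,0,0,0],[0,0,0,0,0,0]],
  ],
)

```text
time_s: 12.65
position: [0.5361, -0.2788, 0.0456]
tcp_rot: [[-0.944, -0.331, 0.0], [-0.331, 0.944, -0.0], [-0.0, -0.0, -1.0]]
force: [0.4, 0.4, -4.6]
opening: 0.155
grasp_force: 30.0
```

Emit:
play_rows(
  moves=[
    [[0,0,1,0,0,0],[0,0,0,0,0,0],[0,0,0,0,0,0]],
  ],
)

```text
time_s: 12.95
position: [0.5361, -0.2788, 0.0456]
tcp_rot: [[-0.944, -0.331, 0.001], [-0.331, 0.944, -0.0], [-0.0, -0.001, -1.0]]
force: [-2.0, 0.7, 5.4]
opening: 0.161
grasp_force: 30.0
```

Emit:
play_rows(
  moves=[
    [[0,0,0.5,0,0,0],[0,0,0,0,0,0],[0,0,0,0,0,0]],
  ],
)

```text
time_s: 13.25
position: [0.5361, -0.2788, 0.0455]
tcp_rot: [[-0.944, -0.331, 0.001], [-0.331, 0.944, -0.001], [-0.0, -0.001, -1.0]]
force: [-2.2, 1.2, 8.6]
opening: 0.155
grasp_force: 30.0
```

Contact with the floor at the expected height. Releasing.

Emit:
play_rows(
  moves=[
    [[0,0,0,0,0,0],[0,0,0,0,0,0],[0,0,0,0,0,0],[0,0,0,0,0,0],[0,0,0,0,0,0]],
  ],
  fingers=1,
)

```text
time_s: 13.75
position: [0.536, -0.2787, 0.0438]
tcp_rot: [[-0.944, -0.331, -0.0], [-0.331, 0.944, 0.0], [0.0, 0.0, -1.0]]
force: [0.3, -0.5, -0.2]
opening: 0.527
grasp_force: 0.0
```

Emit:
play_rows(
  moves=[
    [[0,0,0,0,0,0],[0,0,0,0,0,0],[0,0,0,0,0,0],[0,0,0,0,0,0],[0,0,0,0,0,0]],
  ],
)

```text
time_s: 14.25
position: [0.536, -0.2787, 0.0441]
tcp_rot: [[-0.944, -0.331, 0.0], [-0.331, 0.944, -0.0], [-0.0, -0.0, -1.0]]
force: [0.2, -0.5, -0.1]
opening: 0.959
grasp_force: 0.0
```

Emit:
play_rows(
  moves=[
    [[0,0,-10,0,0,0],[0,0,-20,0,0,0],[0,0,-30,0,0,0],[0,0,-40,0,0,0],[0,0,-30,0,0,0]],
  ],
)

```text
time_s: 14.75
position: [0.5364, -0.279, 0.1769]
tcp_rot: [[-0.944, -0.331, 0.002], [-0.331, 0.944, -0.001], [-0.001, -0.002, -1.0]]
force: [-0.1, 0.1, 0.2]
opening: 1.001
grasp_force: 0.0
```

Emit:
play_rows(
  moves=[
    [[0,0,0,0,0,0],[0,0,0,0,0,0],[0,0,0,0,0,0],[0,0,0,0,0,0]],
  ],
)

```text
time_s: 15.15
position: [0.5351, -0.2781, 0.1725]
tcp_rot: [[-0.944, -0.331, -0.003], [-0.331, 0.944, 0.002], [0.002, 0.003, -1.0]]
force: [-0.0, -0.6, 0.6]
opening: 0.996
grasp_force: 0.0
```

```bash
python3 w.py w9; python3 - <<'E'
from h import *
d=bot.capture('side');w=cv2.imread('pics/w9.png')
cv2.imwrite('pics/fin.png',np.hstack([cv2.resize(w,(400,300)),d['image'][60:360,220:620]]))
E
```

```text
15.15 [ 0.5351 -0.2781  0.1725] [[-0.9437 -0.3308 -0.0026]
 [-0.3308  0.9437  0.0021]
 [ 0.0018  0.0028 -1.    ]] [ -38.0678   33.0423   88.7001   -0.0005   58.4495 -147.3831] [-0.0271 -0.6482  0.5954]
cam [ 0.4671 -0.3032  0.3206]
nest_handle 0.7 [319.7, 245.6] [ 0.5331 -0.28    0.072 ]
pin_block 0.61 [604.1, 259.1] [ 0.4762 -0.016   0.    ]
```

View pics/fin.png

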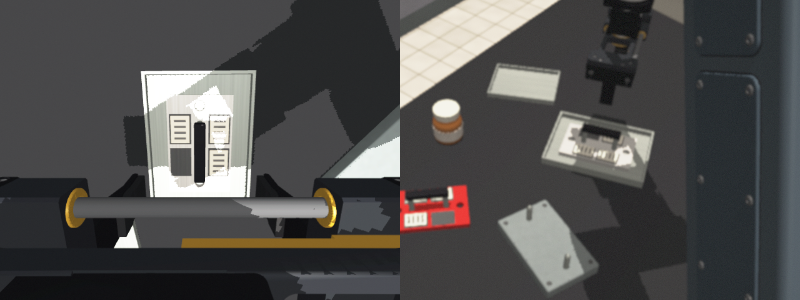

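The plate lies flat in the middle of the larger tray, at (200,145) in the left panel and (600,145) in the right. The pin block is in place and the gripper is clear.

```bash
python3 -c "
from rig import bot
print(bot.hand_in())"
```

```text
the job is handed in; nothing more can be done
None
```

The nest plate is lying flat in the larger drip tray, centred and aligned with it by the last camera views. The pin block and spare plate were not disturbed, and the job was handed in at about 15 s; hand-in returned no verdict.

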